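# Close up the ingredient station

### The job

Close up the ingredient station for the night: with the fingertips, push the cabinet's open drawer fully in, and push the blue lid of the clear bin down until it lies fully shut, in either order. Do it without slamming, only push and never lift or carry anything, and leave the cabinet, the bin and all the things standing around where they are.

Things in the scene. Friction and masses are not known exactly. Their poses are not given: they have to be found in the camera images.
- cabinet: white counter cabinet with one drawer, 220 mm wide, 200 mm deep, 100 mm tall, about 4 kg, standing loose on the table. Origin at the middle of its lower front edge, on the table; x points from the front into the cabinet (the drawer closes along +x), y along its width, z up. It stands left or right of the robot, turned by up to 0.25 rad
- drawer (a joint): how far the drawer stands out of the cabinet, in m: 0 fully in (against its stop), up to 0.15; it starts 0.06 to 0.11 out. It runs in along the cabinet's +x with about 1.5 N of friction and stays where it is left
- drawer_pull (a point): middle of the front face of the aluminium grip bar on the drawer's blue front panel. The bar is 100 mm wide, 24 mm tall, stands 18 mm out from the panel, and its middle is 58 mm above the table. The panel is 220 mm wide, 86 mm tall (4 to 90 mm above the table), 12 mm thick. With the drawer fully in, this point lies at x = -0.030, y = 0, z = 0.058 in the cabinet's frame; axes as the cabinet's
- bin: clear plastic storage bin with a blue hinged lid, 170 mm deep, 200 mm wide, 110 mm tall without the lid, about 2.5 kg with its packets, standing loose on the table. Origin at the centre of its underside; x points from its front (robot side) to its back, where the hinge is, y along its width, z up. It stands on the other side from the cabinet, turned by up to 0.25 rad
- lid (a joint): angle of the blue lid in rad: 0 shut flat on the bin, about 1.57 standing upright over the bin's back edge, up to 1.9; it starts 0.9 to 1.5 open, its free edge then up to 0.30 m above the table. The hinge is stiff: the lid stays where it is left and closes with a push of about 2 N near its free edge
- lid_hinge (a point): point on the hinge axis at the middle of the bin's upper back edge, at x = 0.085, y = 0, z = 0.1105 in the bin's frame. In the lid's own axes (parallel to the bin's when shut) the lid runs along -x from here: 172 mm long, 204 mm wide, 8 mm thick, its outer (upper) face 8 mm above the axis (9.5 mm in the raised middle), with a white tab 70 mm wide reaching 189 mm from the hinge
- lid_mid (a point): point on the lid's outer (upper) face, on its centre line, 120 mm from the hinge axis: a good place to push
- jar: loose amber glass jar with a red cap, 48 mm across, 75 mm tall, standing on the back half of the cabinet's top; origin at the centre of its underside
- shaker: loose steel shaker, 52 mm across, 85 mm tall, standing on the table between the two units; origin at the centre of its underside
- bowl: loose aluminium bowl, 140 mm across, 60 mm tall, out to one side; origin at the centre of its underside
- spray: loose white spray bottle with a blue head, 64 mm across, 180 mm tall, out to one side; origin at the centre of its underside
- can: loose steel can with a red band, 74 mm across, 110 mm tall, out to one side; origin at the centre of its underside
- jug: loose white plastic measuring jug with a handle, 80 mm across, 95 mm tall, out to one side; origin at the centre of its underside

How it is judged:
By the outcome, as a careful person would: the job done as asked, in the order asked, and still so for the second after the job is handed in, with the robot touching nothing.
It also fails if it takes over 56 s, if anything falls off the work surface, if the arm or the gripper's body presses on something with over 40 N, if the wrist force passes 120 N, or if a joint passes its speed limit or range.

### The arm

A 6-joint arm with a two-finger parallel gripper is mounted at the origin on the work surface. World frame = base frame: x ahead of the robot, y to its left, z up, the work surface at z = 0. Lengths are in m, angles in rad, forces in N, time in s.
With the tool pointing down it reaches from about 0.35 to 0.85 m from the base axis. Payload 8.1 kg.
Tool frame: the origin (TCP) lies on the mounting face of the last link; the fingertips stand 186 mm ahead of it and the grasp point (between the pads) lies 167 mm ahead of it; z points along the fingers, y is the line along which they close (so a half turn about z gives the same grasp; the last joint's range is limited). The gripper opens to 93 mm and grips with 3 to 60 N. Pads are 15 mm wide; open, the fingers measure 128 mm over their backs; the gripper's body (75 mm by 188 mm) begins 65 mm behind the grasp point.
Start: joints at [-1.222, 0.13, 1.488, -0, 1.523, -0.085], TCP at [0.252, -0.544, 0.405] pointing down, gripper open.
Joint ranges: [-2.96, 2.96], [-0.89, 2.26], [0.02, 2.5], [-1.34, 4.48], [0, 2.73], [-2.66, 2.66]. Speed limits (rad/s): [2.39, 2.39, 2.79, 3.14, 3.14, 3.14].

### API

Orientations are given as a rotation vector (axis times angle).
In Python, from plant import * gives the robot as it stands. The module is installed in compiled form; this text tells all that it offers.
- The arm moves only by the tool arm_command, never from a script. Its argument "increments" is a list of rows, each a list of 6 numbers: the shift along the tool's x, y, z in units of 0.2 m (1.0 is 0.2 m), then the turn, a rotation vector about the tool's x, y, z in units of pi rad (1.0 is pi rad). A call has exactly 5 rows; each row is the pose to reach, as a shift and turn from the pose commanded when the call began, along the tool's axes at that moment, turning the shorter way round; what a row does not reach only later rows make up. A row lasts 1/8 s, in which the tool goes at most 62.5 mm and 10.7 degrees, less where a joint would pass 70% of its speed; a pose out of reach is approached as far as the arm can. A call with a number of a shift or a turn outside -1 to 1 is refused whole. A call with a gripper value outside its range is refused whole. "fingers" is the closure, from -1 (fully open) to 1 (shut), set as the call begins (left out, the last holds). The fingers move at their own pace and stop on an object; "force" is the grip in N (left out, the last holds). Time passes only in rows, so rows that repeat a pose let the fingers close, or fill a call up. It gives the time, the measured TCP pose, the force, the opening and the grip force at its end, in the units of the state.
- read_state(): the state, without advancing time (a new reading comes with each control period).
- read_camera(name): name is "scene" or "top" or "wrist"; returns a dict with "image" (480x640x3 uint8, red, green, blue), "fx", "fy", "cx", "cy" (pixels), "T" (4x4, takes a point from camera to world coordinates). Camera axes: x right, y down, z forward; pixel columns grow to the right and rows downward; lengths in m; the calibration is good to about 2 mm. The wrist camera is an equidistant fisheye: a pixel r from the principal point sees the ray r / f radians off the axis. A picture is of the moment at which its call begins. There is no depth.
- close_job(): hands the job in; it is judged then, once.
The state is a dict: "t": time; "q": joint angles; "dq": joint speeds; "joint_torque": joint torques, N m; "tool_pos": TCP position; "orientation": TCP orientation; "force": force on the tool from outside, world axes, zero at the start; "wrist_torque": the same for the moment, N m; "opening": finger opening in m; "gripper_force": force on a finger pad.
Only numpy, scipy, OpenCV 4.12 (cv2) and the standard library are available. Lean on these libraries where they do the work, as an engineer would, in place of code of your own. Each camera call takes 0.05 s, during which the arm holds its last target. There are 200 camera calls.

## Working session

There is one attempt and no reset: what is moved stays moved. The work goes in short steps, Python scripts to look and compute and a tool call to move; the robot and the scene stay as the last step left them, time stands still between calls to the robot, and variables do not carry over. Pictures are saved under pics/ and viewed, at most 10 in all, crops included, and the job is handed in when it is done.

Besides the shell and the picture viewer there is one more tool, called in YAML: its name, and indented under it one key for each argument. arm_command: Moves the arm, as the interface text tells. Shifts and turns lie within -1 to 1; 1 stands for 0.2 m of shift or pi rad of turn. Its arguments: {"type":"object","properties":{"increments":{"type":"array","items":{"type":"array","items":{"type":"number","minimum":-1,"maximum":1}}},"fingers":{"type":"number"},"force":{"type":"number"}},"required":["increments"]}

```bash
mkdir -p pics; cat > h.py <<'E'
from plant import *
import numpy as np, cv2
from scipy.spatial.transform import Rotation as R
def ray(c,uv):
    T=np.array(c["T"]);d=T[:3,:3]@np.array([(uv[0]-c["cx"])/c["fx"],(uv[1]-c["cy"])/c["fy"],1.]);return T[:3,3],d/np.linalg.norm(d)
def onz(c,uv,z):
    o,d=ray(c,uv);return o+d*(z-o[2])/d[2]
def tri(c1,a,c2,b):
    o1,d1=ray(c1,a);o2,d2=ray(c2,b)
    s=np.linalg.lstsq(np.c_[d1,-d2],o2-o1,rcond=None)[0];p,q=o1+s[0]*d1,o2+s[1]*d2
    return (p+q)/2,np.linalg.norm(p-q)
def save(c,n): cv2.imwrite(n,c["image"][:,:,::-1])
E
python3 - <<'E'
from h import *
import pickle
C={}
for n in("scene","top"):
    C[n]=read_camera(n);save(C[n],f"pics/{n}1.png");print(n,C[n]["fx"],np.round(C[n]["T"],3).tolist())
pickle.dump(C,open("c1.pkl","wb"))
s=read_state();print(s["tool_pos"],s["orientation"],s["t"])
E
```

```text
scene 508.32050841609316 [[0.389, 0.573, -0.721, 1.588], [0.921, -0.26, 0.291, -0.424], [-0.021, -0.777, -0.629, 1.021], [0.0, 0.0, 0.0, 1.0]]
top 583.6732740371186 [[-0.007, -0.996, 0.087, 0.379], [-1.0, 0.007, 0.004, -0.013], [-0.005, -0.087, -0.996, 1.903], [0.0, 0.0, 0.0, 1.0]]
[ 0.25212276 -0.5442231   0.40381593] [-3.06636993e+00 -6.75740867e-01  3.90122518e-04] 0.1
```

View pics/scene1.png

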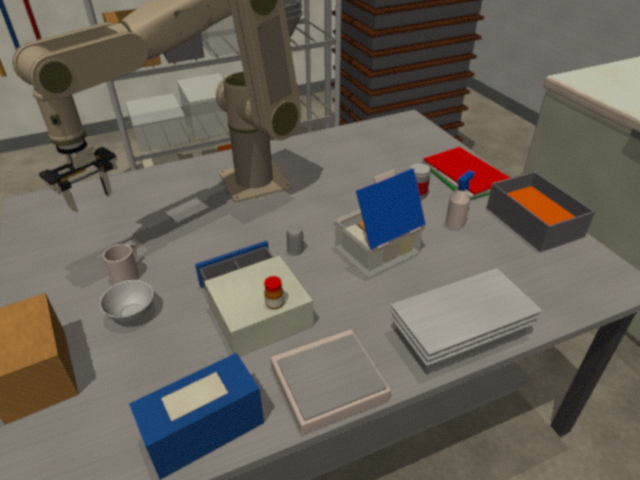

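View pics/top1.png

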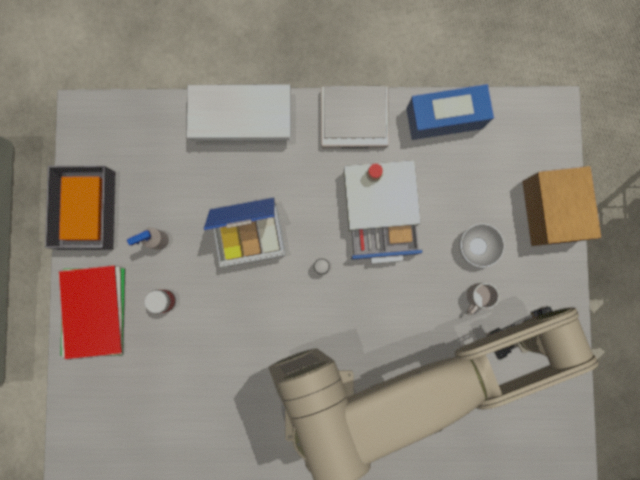

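The scene view shows the blue drawer front at about (233,263) and the lid at (392,208). In the top view the panel is at (387,254), the lid at (241,213), the cabinet top at (382,195) and the bin at (250,240). Next I take the blue masks and corners.

```bash
python3 - <<'E'
from h import *
import pickle
C=pickle.load(open("c1.pkl","rb"))
def blob(c,box,f):
    x0,y0,x1,y1=box;im=c["image"][y0:y1,x0:x1];h=cv2.cvtColor(im,cv2.COLOR_RGB2HSV);m=f(h).astype(np.uint8)
    n,l,s,_=cv2.connectedComponentsWithStats(m);k=1+np.argmax(s[1:,4])
    ct=max(cv2.findContours((l==k).astype(np.uint8),0,2)[0],key=cv2.contourArea)
    q=cv2.approxPolyDP(cv2.convexHull(ct),3,True)[:,0]+[x0,y0]
    r=cv2.boxPoints(cv2.minAreaRect(ct))+[x0,y0]
    return q,r,s[k,4]
blue=lambda h:(abs(h[...,0].astype(int)-112)<14)&(h[...,1]>120)
white=lambda h:(h[...,1]<45)&(h[...,2]>185)
for n,b in(("scene",(340,160,440,260)),("top",(195,190,290,235)),("scene",(185,235,285,300)),("top",(335,235,435,275))):
    q,r,a=blob(C[n],b,blue);print(n,a,q.tolist(),r.round(1).tolist())
q,r,a=blob(C["top"],(335,150,430,240),white);print("cab",a,r.round(1).tolist(),[onz(C["top"],p,.1).round(3).tolist() for p in r])
for n,b in(("scene",(180,170,440,350)),("top",(195,150,435,275))):
    x0,y0,x1,y1=b
    if n=="top": A=C[n]["image"][190:280,195:295];B=C[n]["image"][155:275,335:435]
    else: A=C[n]["image"][160:280,325:435];B=C[n]["image"][235:355,190:320]
    I=[cv2.resize(k,(390,480),interpolation=cv2.INTER_CUBIC) for k in(A,B)]
    cv2.imwrite(f"pics/{n}_crop.png",np.hstack(I)[:,:,::-1])
E
```

```text
scene 3475 [[412, 169], [424, 223], [371, 248], [357, 191]] [[348.8, 193.4], [412.3, 168.3], [434.2, 223.6], [370.7, 248.7]]
top 887 [[271, 200], [272, 215], [205, 228], [211, 210]] [[201.9, 211.7], [270.8, 198.6], [274.0, 215.5], [205.1, 228.7]]
scene 387 [[266, 242], [201, 286], [196, 264]] [[189.6, 268.0], [256.0, 226.2], [267.4, 244.1], [201.0, 286.0]]
top 29 [[378, 255], [354, 257]] [[353.9, 256.0], [378.0, 254.4], [378.1, 255.8], [354.0, 257.4]]
cab 1 [[407.0, 193.0], [407.0, 193.0], [407.0, 193.0], [407.0, 193.0]] [[0.662, -0.279, 0.1], [0.662, -0.279, 0.1], [0.662, -0.279, 0.1], [0.662, -0.279, 0.1]]
```

View pics/top_crop.png

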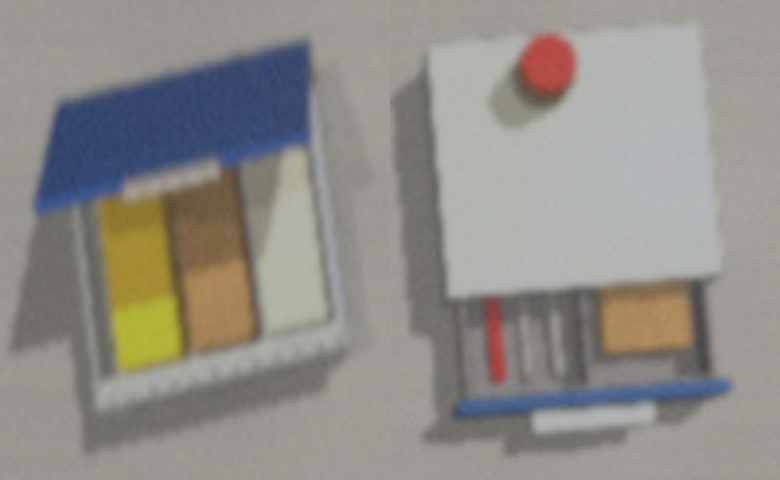

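View pics/scene_crop.png

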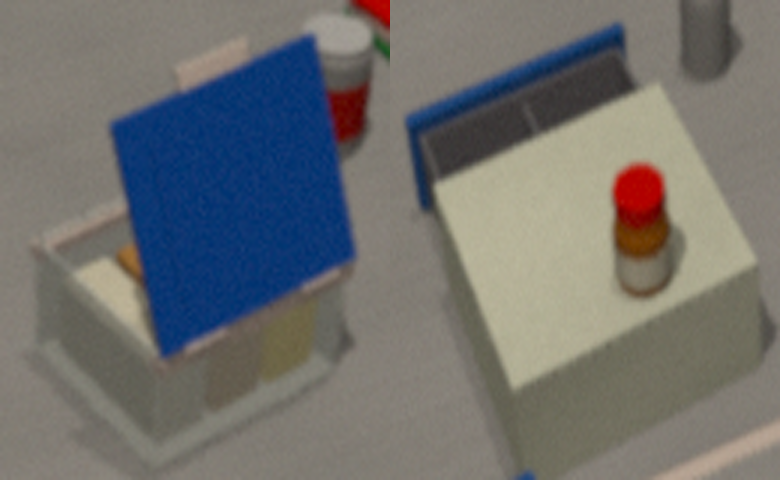

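The crops give clear corners for the lid, both its free edge and its hinge edge. They also give the cabinet top and the bright grip bar below the panel. I triangulate those corners, and check heights and sizes.

```bash
python3 - <<'E'
from h import *
import pickle
C=pickle.load(open("c1.pkl","rb"));S,T=C["scene"],C["top"]
P={}
for n,s,t in [("freeL",(413.9,169.3),(204.7,229)),("freeR",(356.6,190.5),(274.5,216.3)),("hinL",(425.1,225),(210.4,209.3)),("hinR",(370.1,248.8),(274,197.9)),
 ("cFL",(279,256.3),(349.9,229.3)),("cFR",(205,281.3),(419.6,222.5)),("cBL",(312.3,300.5),(345.3,166.3)),("cBR",(230.7,331.3),(414,161.3)),
 ("panL",(397/1.,0),(0,0))][:-1]:
    P[n],e=tri(S,s,T,t);print(n,P[n].round(3),round(e,4))
d=lambda a,b:round(float(np.linalg.norm(P[a]-P[b])),3)
print(d("freeL","freeR"),d("hinL","hinR"),d("freeL","hinL"),d("freeR","hinR"),"cab",d("cFL","cFR"),d("cFL","cBL"),d("cFR","cBR"))
u=(P["hinL"]+P["hinR"]-P["freeL"]-P["freeR"])/2;print("lid angle",np.arctan2(-u[2],np.hypot(*u[:2])),"yaw",np.arctan2(u[1],u[0]))
w=P["hinL"]-P["hinR"];print("bin yaw",np.arctan2(-w[0],w[1]))
Q={k:onz(T,t,.1) for k,t in dict(FL=(349.9,229.3),FR=(419.6,222.5),BL=(345.3,166.3),BR=(414,161.3)).items()}
for k in Q:print(k,Q[k].round(3))
x=(Q["BL"]+Q["BR"]-Q["FL"]-Q["FR"])/2;w=(Q["FL"]+Q["BL"]-Q["FR"]-Q["BR"])/2
print("cab yaw",np.arctan2(x[1],x[0]),np.arctan2(-w[0],w[1]),np.linalg.norm(x),np.linalg.norm(w),"front mid",(Q["FL"]+Q["FR"])/2)
# bar top front edge, panel top ends
for p,z in(((371.7,262.5),.07),((403,259.7),.07),((352.5,257),.09),((422,251.5),.09)):print(onz(T,p,z).round(3))
for n in ((322,267,.085),):print("shaker",onz(T,n[:2],n[2]).round(3))
for n,p,z in(("bin front L",(220,266),.11),("bin front R",(284,255),.11)):print(n,onz(T,p,z).round(3))
E
```

```text
freeL [0.54  0.322 0.262] 0.0074
freeR [0.574 0.123 0.265] 0.005
hinL [0.615 0.334 0.111] 0.0044
hinR [0.648 0.135 0.113] 0.0014
cFL [ 0.551 -0.099  0.093] 0.0014
cFR [ 0.57  -0.316  0.097] 0.0022
cBL [ 0.75  -0.085  0.096] 0.0053
cBR [ 0.764 -0.302  0.096] 0.0036
0.202 0.201 0.169 0.169 cab 0.217 0.2 0.194
lid angle 1.1060483818285847 yaw 0.16105159424537174
bin yaw 0.1645421553284403
FL [ 0.55 -0.1   0.1 ]
FR [ 0.57  -0.316  0.1  ]
BL [ 0.748 -0.088  0.1  ]
BR [ 0.763 -0.303  0.1  ]
cab yaw 0.06514309270692774 0.07822626423456587 0.19601757762426464 0.21660488175157885 front mid [ 0.55981778 -0.20805861  0.1       ]
[ 0.448 -0.168  0.07 ]
[ 0.456 -0.267  0.07 ]
[ 0.464 -0.107  0.09 ]
[ 0.48  -0.323  0.09 ]
shaker [ 0.434 -0.012  0.085]
bin front L [0.439 0.301 0.11 ]
bin front R [0.471 0.104 0.11 ]
```

Everything measures consistently: lid about 0.202 × 0.169 m at 1.1 rad, bin yaw 0.163, cabinet yaw about 0.075. The pull is at (0.452, -0.217), so the drawer is about 0.078 m out. Moving to the front of the drawer with the fingers shut.

```bash
cat >> h.py <<'E'
def goal(x,y,z,yaw):
    s=read_state();r=R.from_rotvec(s["orientation"]);g=R.from_euler("z",yaw)*R.from_euler("x",np.pi)
    print("t",round(s["t"],2),"pos",np.round(s["tool_pos"],4),"F",np.round(s["force"],1),
      "units",(r.inv().apply(np.array([x,y,z])-s["tool_pos"])/.2).round(3),((r.inv()*g).as_rotvec()/np.pi).round(4))
E
```

arm_command:
  increments:
    - [0.18,-0.16,0,0,0,0.03]
    - [0.36,-0.32,0,0,0,0.06]
    - [0.54,-0.48,0,0,0,0.09]
    - [0.72,-0.64,0,0,0,0.115]
    - [0.9,-0.8,0,0,0,0.115]
  fingers: 1
  force: 20

```text
t: 0.72
tool_pos: [0.3486, -0.322, 0.4043]
orientation: [-3.139, -0.112, 0.0]
force: [-0.0, 0.8, 0.3]
opening: 0.0472
gripper_force: 0.0
```

```bash
python3 -c "
from h import *
goal(.395,-.2205,.234,.075)"
```

```text
t 0.72 pos [ 0.3486 -0.322   0.4043] F [-0.   0.8  0.3] units [ 0.268 -0.49   0.852] [-0.0001  0.0001 -0.0013]
```

arm_command:
  increments:
    - [0.13,-0.24,0,0,0,0]
    - [0.27,-0.49,0.05,0,0,0]
    - [0.27,-0.49,0.3,0,0,0]
    - [0.27,-0.49,0.58,0,0,0]
    - [0.27,-0.49,0.85,0,0,0]

```text
t: 1.35
tool_pos: [0.3949, -0.2214, 0.2331]
orientation: [3.139, 0.115, 0.0]
force: [0.4, -0.8, 0.7]
opening: 0.0011
gripper_force: 0.0
```

arm_command:
  increments:
    - [0,0,0,0,0,0]
    - [0.05,0,0,0,0,0]
    - [0.1,0,0,0,0,0]
    - [0.14,0,0,0,0,0]
    - [0.17,0,0,0,0,0]

```text
t: 1.98
tool_pos: [0.43, -0.2196, 0.2358]
orientation: [3.138, 0.114, 0.002]
force: [-0.7, 0.3, 0.8]
opening: 0.0006
gripper_force: 0.0
```

```bash
python3 -c "
from h import *
goal(.5225,-.2105,.234,.075)
save(read_camera('top'),'pics/t2.png');a=cv2.imread('pics/t2.png')[150:310,300:440];cv2.imwrite('pics/t2c.png',cv2.resize(a,None,fx=3.7,fy=3.7))"
```

```text
t 1.98 pos [ 0.43   -0.2196  0.2358] F [-0.7  0.3  0.8] units [ 0.464 -0.012  0.01 ] [ 0.0003 -0.0004 -0.0007]
```

View pics/t2c.png

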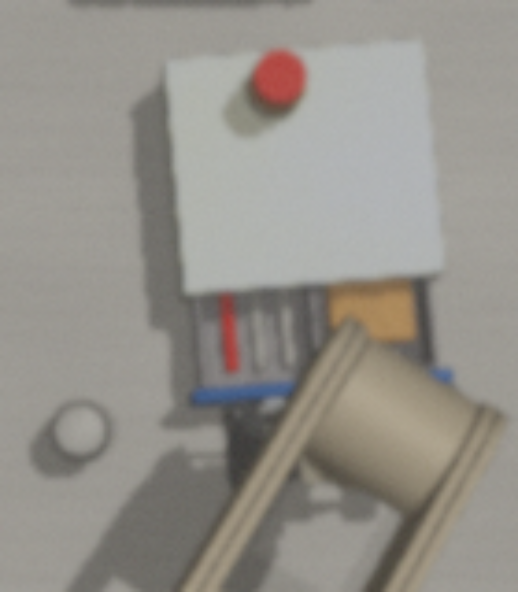

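The gripper stands in front of the drawer at about (300,430) in the crop; nothing has moved. Next comes a gentle push.

arm_command:
  increments:
    - [0.02,0,0,0,0,0]
    - [0.04,0,0,0,0,0]
    - [0.06,0,0,0,0,0]
    - [0.08,0,0,0,0,0]
    - [0.1,0,0,0,0,0]

```text
t: 2.65
tool_pos: [0.449, -0.218, 0.2346]
orientation: [-3.139, -0.114, 0.001]
force: [-1.7, 0.9, 1.2]
opening: 0.0004
gripper_force: 0.8
```

arm_command:
  increments:
    - [0.03,0,0,0,0,0]
    - [0.06,0,0,0,0,0]
    - [0.09,0,0,0,0,0]
    - [0.12,0,0,0,0,0]
    - [0.15,0,0,0,0,0]

```text
t: 3.28
tool_pos: [0.4792, -0.2157, 0.2346]
orientation: [-3.139, -0.114, 0.0]
force: [-1.5, 0.5, 0.3]
opening: 0.0004
gripper_force: 0.8
```

arm_command:
  increments:
    - [0.03,0,0,0,0,0]
    - [0.06,0,0,0,0,0]
    - [0.09,0,0,0,0,0]
    - [0.11,0,0,0,0,0]
    - [0.13,0,0,0,0,0]

```text
t: 3.9
tool_pos: [0.505, -0.2139, 0.2347]
orientation: [-3.139, -0.114, 0.0]
force: [-1.5, 0.1, 0.9]
opening: 0.0007
gripper_force: 0.8
```

```bash
python3 -c "
from h import *
goal(.5225,-.2105,.234,.075)"
```

```text
t 3.9 pos [ 0.505  -0.2139  0.2347] F [-1.5  0.1  0.9] units [ 0.088 -0.011  0.004] [-0.      0.     -0.0008]
```

Now the last 17 mm, slowly, watching the force.

arm_command:
  increments:
    - [0.012,0,0,0,0,0]
    - [0.024,0,0,0,0,0]
    - [0.036,0,0,0,0,0]
    - [0.048,0,0,0,0,0]
    - [0.06,0,0,0,0,0]

```text
t: 4.53
tool_pos: [0.5169, -0.2131, 0.2347]
orientation: [-3.139, -0.114, 0.0]
force: [-1.9, 1.0, 0.2]
opening: 0.0003
gripper_force: 0.8
```

arm_command:
  increments:
    - [0.004,0,0,0,0,0]
    - [0.008,0,0,0,0,0]
    - [0.012,0,0,0,0,0]
    - [0.016,0,0,0,0,0]
    - [0.02,0,0,0,0,0]

```text
t: 5.15
tool_pos: [0.5208, -0.2128, 0.2348]
orientation: [3.139, 0.114, 0.0]
force: [-1.7, 0.4, 0.5]
opening: 0.0003
gripper_force: 0.8
```

arm_command:
  increments:
    - [0.002,0,0,0,0,0]
    - [0.004,0,0,0,0,0]
    - [0.006,0,0,0,0,0]
    - [0.008,0,0,0,0,0]
    - [0.01,0,0,0,0,0]

```text
t: 5.78
tool_pos: [0.5225, -0.2127, 0.2348]
orientation: [-3.139, -0.114, 0.001]
force: [-5.4, 0.9, 3.5]
opening: 0.0002
gripper_force: 3.0
```

arm_command:
  increments:
    - [0.001,0,0,0,0,0]
    - [0.002,0,0,0,0,0]
    - [0.002,0,0,0,0,0]
    - [0.002,0,0,0,0,0]
    - [0.002,0,0,0,0,0]

```text
t: 6.4
tool_pos: [0.5226, -0.2127, 0.2348]
orientation: [-3.139, -0.114, 0.003]
force: [-7.2, 1.1, 4.9]
opening: 0.0005
gripper_force: 3.4
```

The drawer is against its stop (7 N, not moving). Backing off, raising, and heading over behind the lid.

arm_command:
  increments:
    - [-0.05,0,0,0,0,0]
    - [-0.2,0,0,0,0,0]
    - [-0.3,0,-0.2,0,0,0]
    - [-0.3,0,-0.5,0,0,0]
    - [-0.3,0,-0.8,0,0,0]

```text
t: 7.02
tool_pos: [0.4625, -0.217, 0.3963]
orientation: [3.139, 0.113, 0.001]
force: [0.8, -0.5, -0.4]
opening: 0.0005
gripper_force: 0.0
```

arm_command:
  increments:
    - [0,0,-0.2,0,0,0]
    - [0.1,-0.2,-0.5,0,0,0]
    - [0.2,-0.4,-0.7,0,0,0]
    - [0.3,-0.65,-0.7,0,0,0]
    - [0.4,-0.9,-0.7,0,0,0]

```text
t: 7.65
tool_pos: [0.5303, -0.0301, 0.5365]
orientation: [3.139, 0.113, 0.006]
force: [-0.3, -1.3, 0.7]
opening: 0.0004
gripper_force: 0.0
```

```bash
python3 -c "
from h import *
goal(.605,.23,.53,.163)"
```

```text
t 7.65 pos [ 0.5303 -0.0301  0.5365] F [-0.3 -1.3  0.7] units [ 0.467 -1.27   0.033] [ 0.0003 -0.0013 -0.0289]
```

arm_command:
  increments:
    - [0.12,-0.25,0,0,0,-0.01]
    - [0.24,-0.5,0,0,0,-0.02]
    - [0.36,-0.7,0,0,0,-0.029]
    - [0.46,-0.85,0,0,0,-0.029]
    - [0.46,-1,0,0,0,-0.029]

```text
t: 8.28
tool_pos: [0.608, 0.1756, 0.5339]
orientation: [-3.131, -0.257, 0.0]
force: [0.7, 0.3, -1.0]
opening: 0.0006
gripper_force: 0.0
```

```bash
python3 -c "
from h import *
goal(.605,.23,.446,.163)
c=read_camera('top');import pickle
save(c,'pics/t3.png');a=c['image'][130:310,190:440,::-1];cv2.imwrite('pics/t3c.png',cv2.resize(a,None,fx=3.2,fy=3.2))"
```

```text
t 8.28 pos [0.608  0.1756 0.5339] F [ 0.7  0.3 -1. ] units [ 0.029 -0.271  0.439] [-0.      0.      0.0003]
```

View pics/t3c.png

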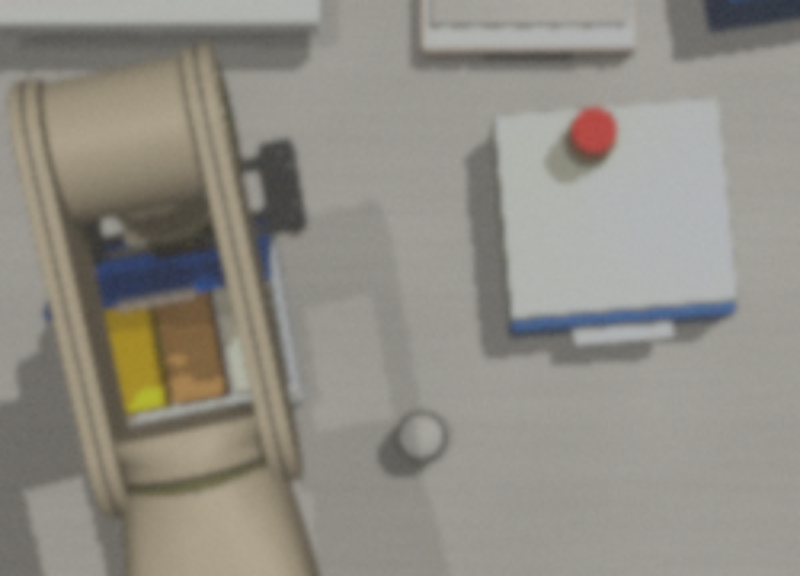

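The drawer panel now lies flush against the cabinet at (620,318), the jar at (593,132) and shaker at (420,437) are unmoved, and the gripper is over the lid. Descending behind the lid.

arm_command:
  increments:
    - [0.03,-0.14,0,0,0,0]
    - [0.03,-0.27,0.05,0,0,0]
    - [0.03,-0.27,0.2,0,0,0]
    - [0.03,-0.27,0.35,0,0,0]
    - [0.03,-0.27,0.44,0,0,0]

```text
t: 8.95
tool_pos: [0.6041, 0.2285, 0.4448]
orientation: [3.131, 0.257, -0.002]
force: [0.2, 0.2, 0.1]
opening: 0.0007
gripper_force: 0.0
```

arm_command:
  increments:
    - [0,0,0,0,0,0]
    - [-0.03,0,0.02,0,0,0]
    - [-0.06,0,0.04,0,0,0]
    - [-0.09,0,0.065,0,0,0]
    - [-0.12,0,0.085,0,0,0]

```text
t: 9.57
tool_pos: [0.5803, 0.2248, 0.4298]
orientation: [-3.131, -0.257, -0.001]
force: [0.8, -0.1, 1.3]
opening: 0.0006
gripper_force: 0.9
```

arm_command:
  increments:
    - [-0.02,0,0.01,0,0,0]
    - [-0.05,0,0.03,0,0,0]
    - [-0.08,0,0.05,0,0,0]
    - [-0.11,0,0.07,0,0,0]
    - [-0.14,0,0.09,0,0,0]

```text
t: 10.2
tool_pos: [0.5527, 0.2202, 0.4114]
orientation: [3.131, 0.257, -0.0]
force: [0.5, 0.2, 1.9]
opening: 0.0006
gripper_force: 0.8
```

```bash
python3 -c "
from h import *
goal(.543,.22,.403,.163)
c=read_camera('scene');a=c['image'][130:290,290:470,::-1];cv2.imwrite('pics/s4c.png',cv2.resize(a,None,fx=3.5,fy=3.5))"
```

```text
t 10.2 pos [0.5527 0.2202 0.4114] F [0.5 0.2 1.9] units [-0.048 -0.007  0.042] [0.     0.0001 0.0002]
```

View pics/s4c.png

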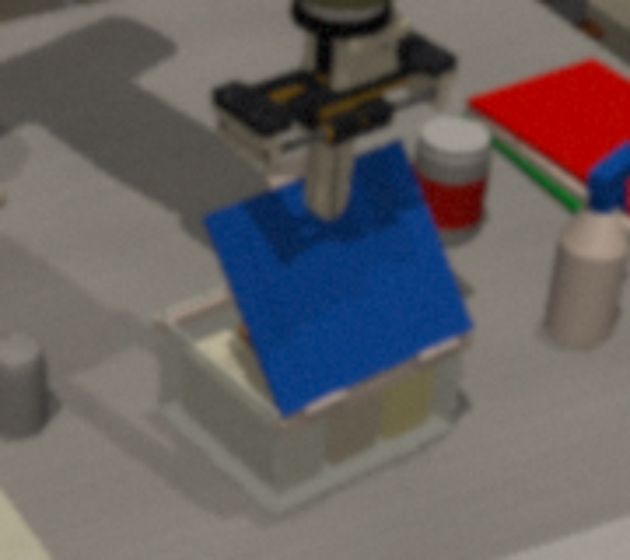

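The fingertips rest on the blue lid at about (328,212) and push it; the lid is swinging down and the bin has stayed put. Continuing along the arc.

arm_command:
  increments:
    - [-0.03,0,0.02,0,0,0]
    - [-0.06,0,0.05,0,0,0]
    - [-0.09,0,0.085,0,0,0]
    - [-0.12,0,0.12,0,0,0]
    - [-0.15,0,0.155,0,0,0]

```text
t: 10.88
tool_pos: [0.5231, 0.2153, 0.3801]
orientation: [3.131, 0.257, -0.0]
force: [0.6, -0.6, 0.1]
opening: 0.0005
gripper_force: 0.6
```

arm_command:
  increments:
    - [-0.025,0,0.03,0,0,0]
    - [-0.05,0,0.065,0,0,0]
    - [-0.07,0,0.1,0,0,0]
    - [-0.09,0,0.135,0,0,0]
    - [-0.105,0,0.17,0,0,0]

```text
t: 11.5
tool_pos: [0.5026, 0.2119, 0.3463]
orientation: [-3.131, -0.257, 0.0]
force: [0.5, 0.4, 0.7]
opening: 0.0009
gripper_force: 0.5
```

```bash
python3 -c "
from h import *
goal(.494,.212,.306,.163)"
```

```text
t 11.5 pos [0.5026 0.2119 0.3463] F [0.5 0.4 0.7] units [-0.042 -0.007  0.201] [-0.      0.      0.0002]
```

arm_command:
  increments:
    - [-0.01,0,0.025,0,0,0]
    - [-0.02,0,0.05,0,0,0]
    - [-0.025,0,0.075,0,0,0]
    - [-0.03,0,0.1,0,0,0]
    - [-0.035,0,0.125,0,0,0]

```text
t: 12.12
tool_pos: [0.4957, 0.2108, 0.3213]
orientation: [3.131, 0.257, -0.001]
force: [-0.5, -0.2, 0.7]
opening: 0.0005
gripper_force: 0.5
```

arm_command:
  increments:
    - [0,0,0.012,0,0,0]
    - [0,0,0.024,0,0,0]
    - [0,0,0.036,0,0,0]
    - [0,0,0.046,0,0,0]
    - [0,0,0.054,0,0,0]

```text
t: 12.75
tool_pos: [0.4959, 0.2109, 0.3108]
orientation: [-3.131, -0.257, -0.0]
force: [-0.9, 0.3, 0.3]
opening: 0.0003
gripper_force: 0.5
```

arm_command:
  increments:
    - [0,0,0.006,0,0,0]
    - [0,0,0.012,0,0,0]
    - [0,0,0.018,0,0,0]
    - [0,0,0.022,0,0,0]
    - [0,0,0.026,0,0,0]

```text
t: 13.38
tool_pos: [0.4959, 0.2108, 0.3057]
orientation: [-3.131, -0.257, -0.0]
force: [-1.0, -0.6, 1.0]
opening: 0.0007
gripper_force: 0.5
```

arm_command:
  increments:
    - [0,0,0.002,0,0,0]
    - [0,0,0.004,0,0,0]
    - [0,0,0.006,0,0,0]
    - [0,0,0.008,0,0,0]
    - [0,0,0.01,0,0,0]

```text
t: 14.0
tool_pos: [0.4959, 0.2108, 0.3048]
orientation: [3.131, 0.257, 0.0]
force: [-6.8, -2.7, 11.2]
opening: 0.0006
gripper_force: 5.8
```

The lid is stopped firmly at the expected shut height (11 N). Lifting away and moving clear.

arm_command:
  increments:
    - [0,0,-0.01,0,0,0]
    - [0,0,-0.1,0,0,0]
    - [0,0,-0.35,0,0,0]
    - [0,0,-0.65,0,0,0]
    - [0,0,-0.9,0,0,0]

```text
t: 14.62
tool_pos: [0.4956, 0.2107, 0.4876]
orientation: [-3.13, -0.257, -0.004]
force: [0.5, 0.8, 0.7]
opening: 0.0009
gripper_force: 0.0
```

arm_command:
  increments:
    - [-0.1,0.2,0,0,0,0]
    - [-0.25,0.4,0,0,0,0]
    - [-0.4,0.6,0,0,0,0]
    - [-0.5,0.8,0,0,0,0]
    - [-0.5,0.8,0,0,0,0]

```text
t: 15.25
tool_pos: [0.4225, 0.0346, 0.4853]
orientation: [3.131, 0.251, 0.004]
force: [0.4, 0.4, 0.1]
opening: 0.0006
gripper_force: 0.0
```

```bash
python3 - <<'E'
from h import *
s=read_state();print(s["t"],s["tool_pos"],s["force"])
t=read_camera("top");c=read_camera("scene");save(t,"pics/t5.png");save(c,"pics/s5.png")
I=np.hstack([cv2.resize(t["image"][130:290,190:440],(400,480)),cv2.resize(c["image"][150:350,180:440],(400,480))]);cv2.imwrite("pics/end.png",I[:,:,::-1])
E
```

```text
15.25 [0.42248752 0.03460278 0.48525071] [0.42830698 0.36720503 0.05205194]
```

View pics/end.png

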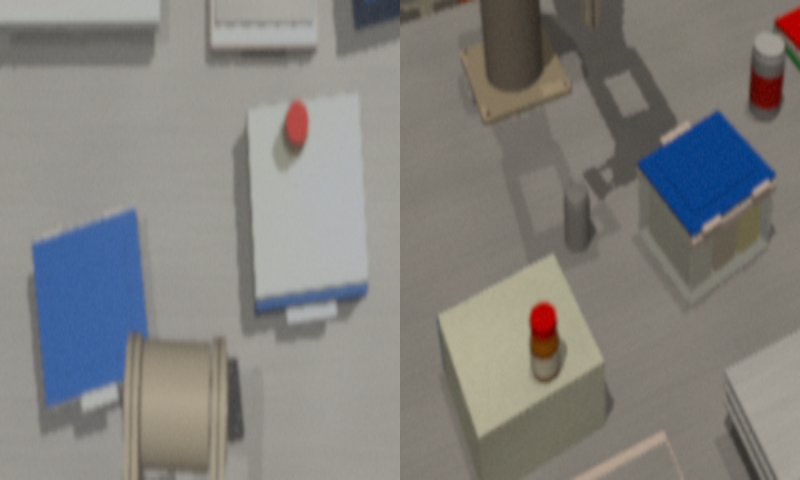

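The lid lies flat on the bin at (90,305), the drawer is flush at (310,297), and the jar and shaker are in place. Handing in.

```bash
python3 -c "
from plant import *
print(close_job())"
```

```text
the job is handed in; nothing more can be done
None
```

I pushed the drawer in to its stop (about 7 N) and the lid down flat (about 11 N) without slamming, moved the arm clear, and handed the job in at about 15 s; the final pictures show both shut and nothing visibly moved.

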